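# Level the bench shelf with a spirit level

## Robot

A 7-joint arm with a two-finger parallel gripper is mounted at the origin on the work surface. World frame = base frame: x ahead of the robot, y to its left, z up, the work surface at z = 0. Lengths are in mm, angles in rad, forces in N, time in s.
With the tool pointing down it reaches from about 400 to 875 mm from the base axis. Payload 4.4 kg.
Tool frame: the origin (TCP) lies at the very end of the fingers, on their centre line; the grasp point (between the pads) lies 19 mm behind it; z points along the fingers, y is the direction in which the jaws open and shut (so a half turn about z gives the same grasp; the last joint's range is limited). The gripper opens to 85 mm and grips with 20 to 120 N. Pads are 22 mm wide; open, the fingers measure 114 mm over their backs; the gripper's body (76 mm by 85 mm) begins 54 mm behind the grasp point. The pads swing forward as they close: fully open they stand 13 mm farther back than shut.
Start: joints at [-1.258, 0.628, 0.038, 1.517, -0.027, 0.996, -0.02], TCP at [240.351, 603.945, 231.313] pointing down, gripper open.
Joint ranges: [-3.06, 3.06], [-0.37, 2.12], [-1.25, 1.32], [0.18, 2.47], [-1.1, 4.24], [0.23, 1.98], [-2.94, 2.94]. Speed limits (rad/s): [2.57, 2.57, 3.14, 3.14, 3.14, 3.14, 3.14].

## Interface

Orientations are given as [roll, pitch, yaw] about the fixed x, y, z axes, in that order (R = Rz(yaw) Ry(pitch) Rx(roll)).
In Python, from cell import ctrl, eyes gives the robot as it stands.
- The arm moves only by the tool move_arm, never from a script. Its argument "increments" is a list of rows, each a list of 6 numbers: the shift along the tool's x, y, z in cm, then the turn, a rotation vector about the tool's x, y, z in degrees. In form: [[x, y, z, wx, wy, wz], ...]. A call has 1 to 20 rows; each row is the pose to reach, as a shift and turn from the pose commanded when the call began, along the tool's axes at that moment; what a row does not reach only later rows make up. A row lasts 1/10 s, in which the tool goes at most 50 mm and 8.59 degrees, less where a joint would pass 70% of its speed; a pose out of reach is approached as far as the arm can. A call with a gripper value outside its range is refused whole. "grip" is the opening, from -1 (shut) to 1 (fully open), set as the call begins (left out, the last holds). The fingers move at their own pace and stop on an object; the grip force is fixed at half the most. Time passes only in rows, so rows that repeat a pose let the fingers close. It gives the time, the measured TCP pose, the force and the opening at its end, in the units of the state.
- ctrl.read_state(): the state, without advancing time (a new reading comes with each control period).
- eyes.get_image(name): name is "scene" or "top" or "wrist"; returns the picture (384x512x3 uint8, red, green, blue); there is no depth.
- eyes.calibration(name): a dict with "fx", "fy", "cx", "cy" (pixels), "pose" (4x4, takes a point from camera to world coordinates); the wrist camera has in their place "tool_from_camera" (4x4, takes a point from camera to tool coordinates, whose origin is the TCP and whose axes are the flange's). Camera axes: x right, y up, looking along -z (the intrinsics and any distortion apply to the point x, -y, -z); pixel columns grow to the right and rows downward; lengths in mm; the calibration is good to about 2 mm. The wrist camera is an equidistant fisheye: a pixel r from the principal point sees the ray r / f radians off the axis. A picture is of the moment at which its call begins: read the wrist's pose just before it. calibration takes no time and is no camera call.
- ctrl.finish_job(): hands the job in, once; it reports no verdict.
The state is a dict: "clock": time; "qpos": joint angles; "qd": joint speeds; "tau": joint torques, N m; "eef_pos": TCP position; "tool_rot": TCP orientation; "force": force on the tool from outside, world axes, zero at the start; "torque": the same for the moment, N m; "width": finger opening in mm.
Only numpy, scipy, OpenCV 4.12 (cv2) and the standard library are available. Lean on these libraries where they do the work, as an engineer would, in place of code of your own. Each camera call takes 0.05 s, during which the arm holds its last target. There are 200 camera calls.

## Task

Take the spirit level out of the cluttered tray, lay it along the low white shelf between the hinged end and the black knob, and let go of it. Then turn the knob of the shelf's levelling foot until the bubble is centred between the two lines, and finish by pressing the level firmly down on the shelf from above (about 10 N): the program ends while still pressing, with the bubble still centred. Leave everything else where it is.

Things in the scene. Friction and masses are not known exactly. Their poses are not given: they have to be found in the camera images.
- level_mid (a point): Centre (half-way up) of the spirit level: aluminium bar with black end caps, 120 mm long (its x axis), 24 mm wide (y), 30 mm tall (z up), 150 to 270 g, that starts base down in the tray. A 60 mm yellow-green vial with two black lines 20 mm apart lies along the middle of its top, which can be pressed on anywhere. Grasp it across its width.
- bubble (a joint): Position of the level's pale bubble (17 mm long) along the level's x axis, m: 0 centred between the two lines, positive towards the +x end, stops at +-0.018. The bubble goes to the higher end, 6.3 mm per degree of slope (360 mm per rad), and takes about 1 s to settle.
- shelf: White shelf board, 330 x 130 mm, 12 mm thick, its top about 75 mm above the table at the hinged end. Origin: on the hinge axis at the underside of the board; x runs along the board from the hinged end towards the foot, z is square to the board. At the start the foot's end is too low, the board slopes by 0.02 to 0.042 rad.
- seat (a point): Point on the top face of the shelf, 85 mm from the hinge axis, in the middle of the board's width and of the clear stretch where the level is to lie; x along the board towards the foot, z up square to the board. The level lies along x, centred here or within some 30 mm of here, so that the knob stays free.
- foot_grip (a point): On the axis of the levelling foot's black ribbed round knob, 40 mm across, 28 mm tall, standing on the shelf's free end, 185 mm along the board from the seat; this point is 12 mm below its top, 24 mm above the board. Turned counter-clockwise from above it raises that end and itself, 7.6 mm per rad (bubble: 10 mm per rad); it needs 0.75 to 1.5 rad and stays where left (friction 0.12 N m).
- tray: Open cardboard tray, 240 x 300 x 45 mm, walls and floor 4 mm, fixed; origin at the middle of its underside, y along the long side. It is on the left and the shelf on the right, or the other way round.
- bar: Bystander: plain aluminium bar without a vial, 100 x 22 x 22 mm, in the tray; origin in its underside or on its axis. Leave it where it is.
- carton: Bystander: small closed cardboard box, 60 x 40 x 30 mm, in the tray; origin in its underside or on its axis. Leave it where it is.
- spacer: Bystander: flanged steel spacer, 28 mm across, 30 mm tall, in the tray; origin in its underside or on its axis. Leave it where it is.
- channel: Bystander: piece of steel U-channel, 140 x 18 x 12 mm, in the tray, lying near the tray's long side; origin in its underside or on its axis. Leave it where it is.
- standoff: Bystander: brass cylinder, 20 mm across, 25 mm tall, in the tray; origin in its underside or on its axis. Leave it where it is.
- tape: Bystander: roll of paper tape, 90 mm across, 24 mm tall, on the table beyond; origin in its underside or on its axis. Leave it where it is.
- parcel: Bystander: cardboard box 60 x 70 x 40 mm, on the table beyond; origin in its underside or on its axis. Leave it where it is.
- reel: Bystander: black component reel lying flat, 89 mm across, 13 mm tall, on the table beyond; origin in its underside or on its axis. Leave it where it is.
Things that resemble listed ones, but are neither listed nor needed, are in the scene too. Leave any pink look-alike of the part that bears level_mid alone.

How it is judged:
By the outcome, as a careful person would: the job done as asked, in the order asked, and still so for the second after the job is handed in, while the arm keeps its last pose, push and grip.
It also fails if it takes over 61 s, if anything falls off the work surface, if the arm or the gripper's body presses on something with over 40 N, if the wrist force passes 120 N, or if a joint passes its speed limit or range.

## Working session

There is one attempt and no reset: what is moved stays moved. The work goes in short steps, Python scripts to look and compute and a tool call to move; the robot and the scene stay as the last step left them, time stands still between calls to the robot, and variables do not carry over. Pictures are saved under pics/ and viewed, about 8 in all and at most 12, crops included, and the job is handed in when it is done.

Besides the shell and the picture viewer there is one more tool, called after "Call:" by a JSON object that holds its "api" and its "payload". move_arm: Moves the arm, as the interface text tells. Its arguments: {"type":"object","properties":{"increments":{"type":"array","items":{"type":"array","items":{"type":"number"}}},"grip":{"type":"number"}},"required":["increments"]}

```bash
mkdir -p pics; ls; python3 - <<'E'
from cell import ctrl, eyes
import cv2,numpy as np
print(ctrl.read_state())
a=eyes.get_image("top");b=eyes.get_image("scene")
cv2.imwrite("pics/top.png",a[:,:,::-1]);cv2.imwrite("pics/scene.png",b[:,:,::-1])
cv2.imwrite("pics/a.png",cv2.resize(a[:,:,::-1],(800,600),interpolation=cv2.INTER_CUBIC))
np.set_printoptions(suppress=True,precision=4)
for n in("top","scene","wrist"):print(n,eyes.calibration(n))
E
```

```text
pics
{'clock': 0.0, 'qpos': array([-1.25777361,  0.62933192,  0.03844056,  1.51835579, -0.0270143 ,
        0.99632025, -0.02000186]), 'qd': array([-0.0002774 ,  0.00036472,  0.00011918,  0.0002785 ,  0.00093777,
       -0.00031882, -0.00073697]), 'tau': array([-2.05468918e-04, -5.63400292e+01,  1.22611128e+00, -1.93451589e+01,
        1.10163397e-02,  1.01701639e-02, -2.62848175e-06]), 'eef_pos': array([240.12463653, 603.34754204, 230.40218506]), 'tool_rot': array([-3.13969519e+00,  1.14332896e-05,  2.76276170e+00]), 'force': array([-0.12038239,  0.37244913, -0.25391222]), 'torque': array([-0.0410711 ,  0.01772933, -0.01806576]), 'width': 85.59498035721663}
top {'fx': 356.5435533226573, 'fy': 356.5435533226573, 'cx': 254.48110362687143, 'cy': 190.0258967796559, 'pose': array([[   0.0203,    0.988 ,   -0.1531,  389.0326],
       [  -0.9996,    0.0227,    0.0138,  -45.349 ],
       [   0.0171,    0.1527,    0.9881, 1010.4649],
       [   0.    ,    0.    ,    0.    ,    1.    ]])}
scene {'fx': 412.0005496046413, 'fy': 412.0005496046413, 'cx': 256.7581045477547, 'cy': 194.43579249881185, 'pose': array([[  -0.0748,   -0.8604,    0.5041, 1114.9026],
       [   0.9972,   -0.0673,    0.0331,  -20.9883],
       [   0.0054,    0.5051,    0.863 , 1060.7582],
       [   0.    ,    0.    ,    0.    ,    1.    ]])}
wrist {'fx': 297.3186396354542, 'fy': 297.3186396354542, 'cx': 258.4698825294522, 'cy': 192.29494922997776, 'tool_from_camera': array([[   0.0001,    0.9569,    0.2905,   74.9047],
       [   1.    ,    0.0003,   -0.0012,    0.936 ],
       [  -0.0013,    0.2905,   -0.9569, -142.8749],
       [   0.    ,    0.    ,    0.    ,    1.    ]])}
```

View pics/a.png

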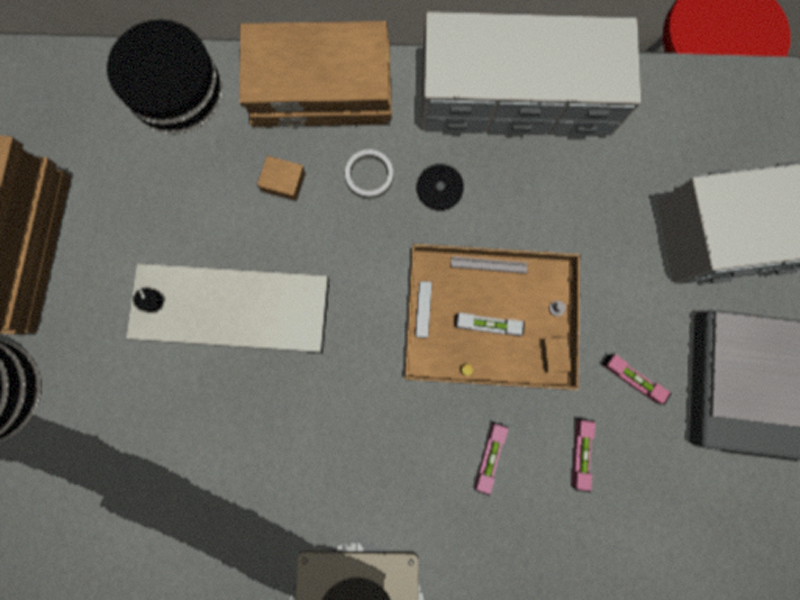

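View pics/scene.png

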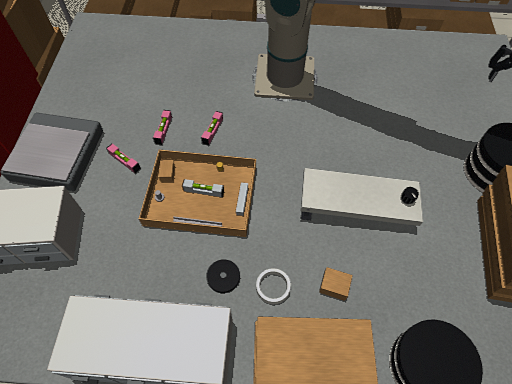

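The top view shows the tray on the right, with the level at about (490,324) in the 800-pixel picture. The shelf is on the left, with its knob at about (149,300) and the hinged end at about (325,310). The pink look-alikes are outside the tray. The scene view agrees: level at (203,187), knob at (410,196).

```bash
cat > h.py <<'E'
import numpy as np, cv2
from scipy.spatial.transform import Rotation as R
from cell import ctrl, eyes
np.set_printoptions(suppress=True,precision=3)
def T_tool(s):
    T=np.eye(4);T[:3,:3]=R.from_euler('xyz',s['tool_rot']).as_matrix();T[:3,3]=s['eef_pos'];return T
def ray(n,u,v,T=None):
    c=eyes.calibration(n);a=(u-c['cx'])/c['fx'];b=(v-c['cy'])/c['fy']
    if n=='wrist':
        t=np.hypot(a,b);k=np.sin(t)/t if t>1e-9 else 1;d=np.array([a*k,-b*k,-np.cos(t)]);P=T@c['tool_from_camera']
    else: d=np.array([a,-b,-1]);P=c['pose']
    return P[:3,3],P[:3,:3]@d
def atz(n,u,v,z,T=None):
    o,d=ray(n,u,v,T);return o+d*(z-o[2])/d[2]
def tri(*rays):
    A=0;b=0
    for o,d in rays:
        d=d/np.linalg.norm(d);M=np.eye(3)-np.outer(d,d);A=A+M;b=b+M@o
    return np.linalg.solve(A,b)
def inc(p,yaw,T):
    "tool-down target (mm, rad) -> increment row in cm, deg; yaw = world yaw of tool y-axis, mod pi"
    best=None
    for k in(0,1):
        y=yaw+k*np.pi; Y=np.array([np.cos(y),np.sin(y),0]);Z=np.array([0,0,-1.]);Q=np.c_[np.cross(Y,Z),Y,Z]
        rv=R.from_matrix(T[:3,:3].T@Q).as_rotvec(degrees=True)
        if best is None or np.linalg.norm(rv)<np.linalg.norm(best):best=rv
    return np.r_[T[:3,:3].T@(np.array(p)-T[:3,3])/10,best]
E
python3 - <<'E'
from h import *
k=512/800
f=lambda u,v,z:atz('top',u*k,v*k,z)
print('level ends',f(459,322,34),f(522,326,34), 'scene',atz('scene',203,187,34))
print('tray',f(413,246,45),f(579,256,45),f(407,380,45))
print('knob',f(149,298,95),'scene',atz('scene',410,194,95))
print('shelf corners',f(137,265,70),f(327,275,75),f(321,352,75),f(127,338,65))
s=ctrl.read_state();T=T_tool(s);print(T)
E
```

```text
level ends [ 497.984 -168.232   34.   ] [ 493.36  -279.743   34.   ] scene [ 502.398 -218.552   34.   ]
tray [630.886 -84.352  45.   ] [ 619.874 -380.923   45.   ] [394.81  -77.866  45.   ]
knob [519.587 351.93   95.   ] scene [516.944 358.038  95.   ]
shelf corners [579.657 388.157  70.   ] [568.982  62.804  75.   ] [437.931  67.607  75.   ] [454.996 395.715  65.   ]
[[ -0.929   0.37   -0.001 240.129]
 [  0.37    0.929  -0.002 603.417]
 [  0.     -0.002  -1.    230.492]
 [  0.      0.      0.      1.   ]]
```

```bash
python3 - <<'E'
from h import *
T=T_tool(ctrl.read_state())
for p,y in (((440,350,200),40),((500,100,190),20),((497,-223,170),-2.4)): print(inc(p,np.radians(y),T))
E
```

```text
[-27.942 -16.149   3.076  -0.095   0.024  28.297]
[-42.761 -37.156   4.112  -0.091   0.041  48.297]
[-54.427 -67.274   6.163  -0.085   0.06   70.697]
```

Call:
{"api": "move_arm", "payload": {"increments": [[-28, -16.1, 3, 0, 0, 28.3], [-28, -16.1, 3, 0, 0, 28.3], [-28, -16.1, 3, 0, 0, 28.3], [-28, -16.1, 3, 0, 0, 28.3], [-28, -16.1, 3, 0, 0, 28.3], [-28, -16.1, 3, 0, 0, 28.3], [-42.8, -37.2, 4.1, 0, 0, 48.3], [-42.8, -37.2, 4.1, 0, 0, 48.3], [-42.8, -37.2, 4.1, 0, 0, 48.3], [-42.8, -37.2, 4.1, 0, 0, 48.3], [-42.8, -37.2, 4.1, 0, 0, 48.3], [-54.4, -67.3, 6.2, 0, 0, 70.7], [-54.4, -67.3, 6.2, 0, 0, 70.7], [-54.4, -67.3, 6.2, 0, 0, 70.7], [-54.4, -67.3, 6.2, 0, 0, 70.7], [-54.4, -67.3, 6.2, 0, 0, 70.7], [-54.4, -67.3, 6.2, 0, 0, 70.7], [-54.4, -67.3, 6.2, 0, 0, 70.7], [-54.4, -67.3, 6.2, 0, 0, 70.7], [-54.4, -67.3, 6.2, 0, 0, 70.7]], "grip": 1}}

```text
clock: 2.1
eef_pos: [496.0, -224.1, 168.8]
tool_rot: [-3.141, 0.0, 1.525]
force: [-1.0, 0.5, 0.9]
width: 85.5
```

```bash
python3 - <<'E'
from h import *
s=ctrl.read_state();T=T_tool(s);np.save('T1',T)
a=eyes.get_image("wrist")[:,:,::-1]
print(s['clock'],s['eef_pos'],s['tool_rot'],s['qpos'],s['force'])
cv2.imwrite("pics/w1.png",cv2.resize(a,(800,600),interpolation=cv2.INTER_CUBIC))
E
```

```text
2.1 [ 496.049 -224.15   168.835] [-3.141  0.     1.525] [ 0.162  0.58   0.319  1.885 -0.263  0.718  0.586] [-0.953  0.539  0.945]
```

View pics/w1.png

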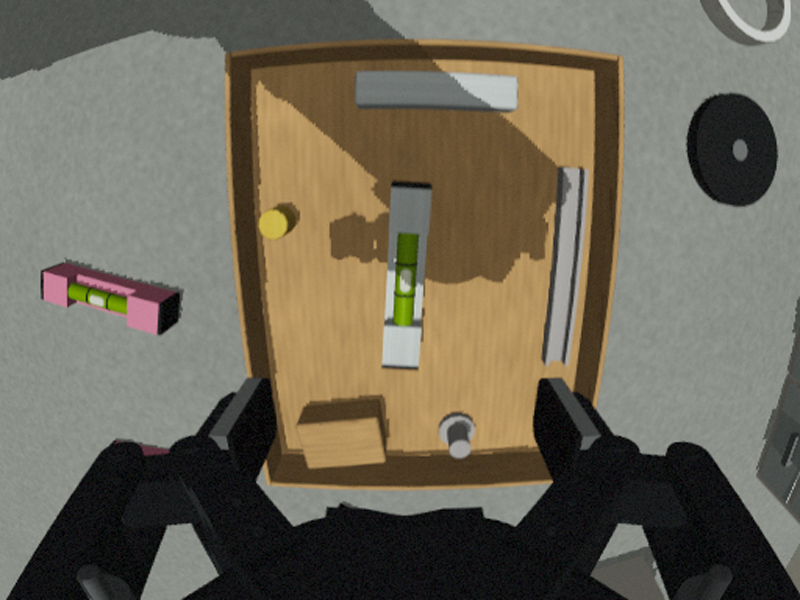

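The wrist picture shows the level's top face with corners at about (392,184), (431,187), (383,367) and (417,368). There is free space on both sides of its middle; the channel is at x≈570 px.

```bash
python3 - <<'E'
from h import *
T=np.load('T1.npy');k=.64
P=[atz('wrist',u*k,v*k,34,T) for u,v in((392,184),(431,187),(383,367),(417,368),(407,234),(403,325))]
for p in P:print(p)
c=sum(P[:4])/4;d=(P[0]+P[1]-P[2]-P[3])/2;yaw=np.arctan2(d[1],d[0]);print(c,np.linalg.norm(d),np.degrees(yaw),(P[4]+P[5])/2)
Tn=T_tool(ctrl.read_state())
for z in(60,9):print(inc((c[0],c[1],z),yaw-np.pi/2,Tn))
print('channel',[atz('wrist',u*k,v*k,16,T) for u,v in((558,168),(545,362))])
E
```

```text
[ 491.419 -160.564   34.   ]
[ 514.439 -163.354   34.   ]
[ 479.337 -277.949   34.   ]
[ 501.66 -279.67   34.  ]
[ 498.945 -191.156   34.   ]
[ 493.851 -249.117   34.   ]
[ 496.714 -220.384   34.   ] 117.51029396380345 83.92753977089401 [ 496.398 -220.137   34.   ]
[ 0.145  0.026 10.884 -0.063 -0.068  3.631]
[ 0.138  0.032 15.984 -0.063 -0.068  3.631]
channel [array([ 599.187, -152.904,   16.   ]), array([ 594.31 , -289.189,   16.   ])]
```

Call:
{"api": "move_arm", "payload": {"increments": [[0.1, 0, 5, 0, 0, 3.6], [0.1, 0, 9, 0, 0, 3.6], [0.1, 0, 12, 0, 0, 3.6], [0.1, 0, 14, 0, 0, 3.6], [0.1, 0, 15.5, 0, 0, 3.6], [0.1, 0, 15.9, 0, 0, 3.6], [0.1, 0, 15.9, 0, 0, 3.6], [0.1, 0, 15.9, 0, 0, 3.6]], "grip": 0.3}}

```text
clock: 2.95
eef_pos: [497.7, -220.7, 11.0]
tool_rot: [3.141, -0.0, 1.467]
force: [0.9, -0.2, 0.0]
width: 55.1
```

Call:
{"api": "move_arm", "payload": {"increments": [[0, 0, 0, 0, 0, 0], [0, 0, 0, 0, 0, 0], [0, 0, 0, 0, 0, 0], [0, 0, 0, 0, 0, 0], [0, 0, 0, 0, 0, 0], [0, 0, 0, 0, 0, 0]], "grip": -1}}

```text
clock: 3.55
eef_pos: [497.5, -221.6, 11.3]
tool_rot: [3.14, 0.0, 1.466]
force: [-0.1, 0.9, 5.6]
width: 22.8
```

Call:
{"api": "move_arm", "payload": {"increments": [[0, 0, -2, 0, 0, 0], [0, 0, -6, 0, 0, 0], [0, 0, -11, 0, 0, 0], [0, 0, -16, 0, 0, 0], [0, 0, -18, 0, 0, 0], [0, 0, -18, 0, 0, 0]]}}

```text
clock: 4.15
eef_pos: [498.8, -222.5, 193.6]
tool_rot: [3.135, 0.002, 1.466]
force: [-0.0, 0.4, -2.5]
width: 22.7
```

```bash
python3 - <<'E'
from h import *
s=ctrl.read_state();T=T_tool(s);np.save('T2',T)
a=eyes.get_image("wrist")[:,:,::-1];b=eyes.get_image("top")[:,:,::-1]
print(s)
c=np.zeros((600,800,3),np.uint8)
c[:384,:512]=a
c[384:600,:400]=cv2.resize(b[165:232,75:215],(400,216),interpolation=cv2.INTER_CUBIC)
cv2.imwrite("pics/w2.png",c)
E
```

```text
{'clock': 4.15, 'qpos': array([ 0.127,  0.549,  0.363,  1.864, -0.271,  0.769,  0.531]), 'qd': array([ 0.014,  0.067, -0.031,  0.057, -0.016, -0.039,  0.01 ]), 'tau': array([ -0.297, -49.277,   5.057, -16.309,   0.104,   0.404,  -0.095]), 'eef_pos': array([ 498.767, -222.464,  193.609]), 'tool_rot': array([3.135, 0.002, 1.466]), 'force': array([-0.05 ,  0.391, -2.489]), 'torque': array([-0.002, -0.007, -0.01 ]), 'width': 22.70809209228053}
```

View pics/w2.png

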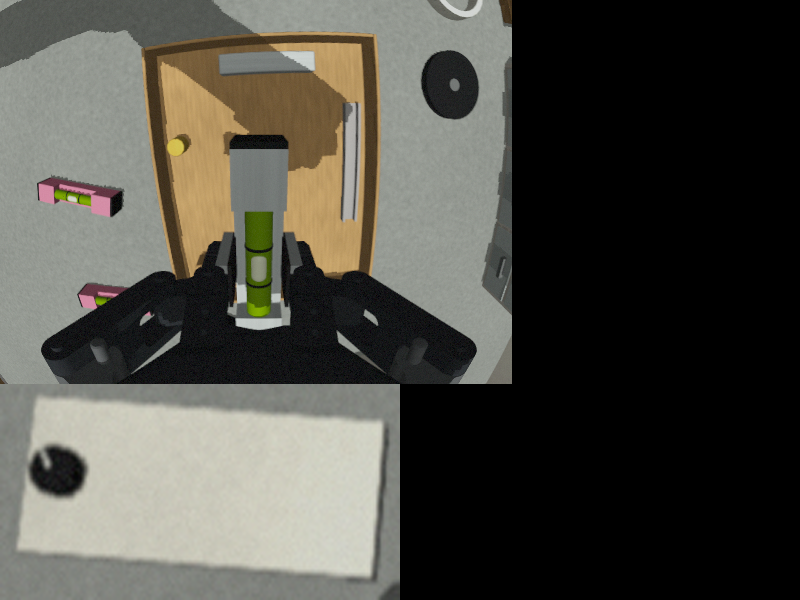

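The level is held in the jaws: width 22.7 mm, and the bubble is visible at about (259,267) between the lines. In the crop the shelf corners are (37,397), (384,421), (373,577) and (19,550), with the knob at about (58,471).

```bash
python3 - <<'E'
from h import *
g=lambda u,v:(75+u/400*140,165+(v-384)/216*67)
C=[atz('top',*g(u,v),z) for u,v,z in((37,397,65),(384,421,75),(373,577,75),(19,550,65))]
for c in C:print(c)
h=(C[1]+C[2])/2;f=(C[0]+C[3])/2;d=f-h;print('len',np.linalg.norm(d),'w',np.linalg.norm(C[1]-C[2]),np.linalg.norm(C[0]-C[3]))
w=(C[0]-C[3]+C[1]-C[2]);yaw=np.arctan2(d[1],d[0]);print('yaw',np.degrees(yaw),'from width',np.degrees(np.arctan2(w[1],w[0]))+90)
k=atz('top',*g(58,471),93);print('knob',k,'scene',atz('scene',410,193,93))
u=d/np.linalg.norm(d);u[2]=0
seat=k-185*u;print('seat from knob',seat,'from hinge edge',h+85*u,'hinge mid',h,'free mid',f)
E
```

```text
[582.241 389.885  65.   ]
[567.697  62.434  75.   ]
[439.014  67.365  75.   ]
[454.568 394.708  65.   ]
len 327.8952708663059 w 128.77741704995302 127.76415400730461
yaw 87.36814842893087 from width 87.82099141956093
knob [516.568 352.661  93.   ] scene [512.498 359.181  93.   ]
seat from knob [508.077 167.942  93.   ] from hinge edge [507.257 149.77   75.   ] hinge mid [503.355  64.899  75.   ] free mid [518.405 392.296  65.   ]
```

```bash
python3 - <<'E'
from h import *
T=T_tool(ctrl.read_state())
print(inc((508,167,180),np.radians(-2.6),T))
E
```

```text
[38.706 -2.895  1.009 -0.036 -0.04  -3.389]
```

Call:
{"api": "move_arm", "payload": {"increments": [[3, -0.2, 0, 0, 0, -0.3], [7, -0.5, 0, 0, 0, -0.7], [12, -0.9, 0, 0, 0, -1.2], [17, -1.3, 0.4, 0, 0, -1.7], [22, -1.7, 0.6, 0, 0, -2.2], [27, -2, 0.8, 0, 0, -2.6], [32, -2.4, 1, 0, 0, -3], [36, -2.7, 1, 0, 0, -3.4], [38.2, -2.9, 1, 0, 0, -3.4], [38.7, -2.9, 1, 0, 0, -3.4], [38.7, -2.9, 1, 0, 0, -3.4], [38.7, -2.9, 1, 0, 0, -3.4], [38.7, -2.9, 1, 0, 0, -3.4]]}}

```text
clock: 5.55
eef_pos: [508.5, 164.1, 180.0]
tool_rot: [-3.141, 0.001, 1.522]
force: [0.4, -0.6, -2.5]
width: 23.1
```

```bash
python3 - <<'E'
from h import *
s=ctrl.read_state();T=T_tool(s);np.save('T3',T)
a=eyes.get_image("wrist")[:,:,::-1]
print(s['clock'],s['eef_pos'],s['tool_rot'],s['qpos'],s['force'])
cv2.imwrite("pics/w3.png",cv2.resize(a,(800,600),interpolation=cv2.INTER_CUBIC))
E
```

```text
5.55 [508.502 164.09  179.954] [-3.141  0.001  1.522] [-0.613  0.558  0.372  1.902 -0.29   0.735 -0.124] [ 0.429 -0.625 -2.489]
```

View pics/w3.png

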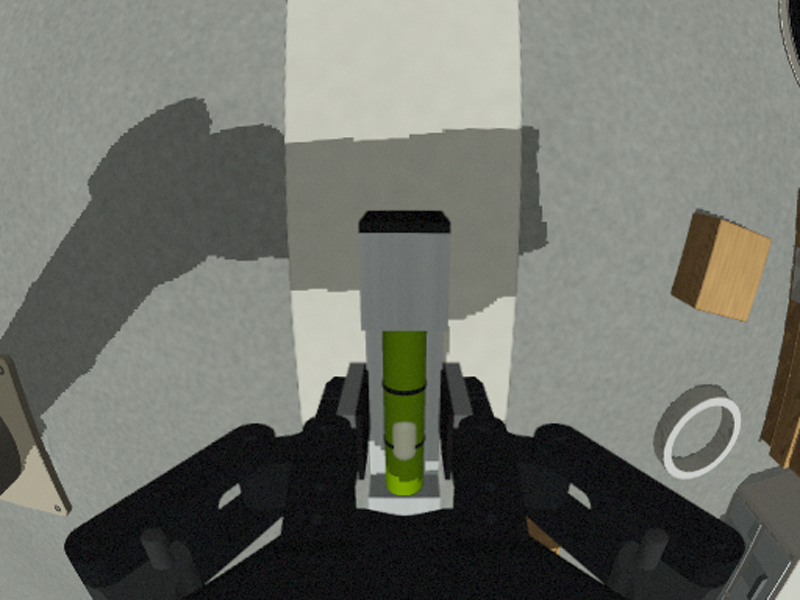

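Both shelf edges (about 287 and 520 px at row 140) are symmetric about the level (column 404), so it is centred across the board and parallel to it. The bubble is towards the hinge side, so I lower the level as it is.

Call:
{"api": "move_arm", "payload": {"increments": [[0.2, 0, 3, 0, 0, 0], [0.2, 0, 6, 0, 0, 0], [0.2, 0, 8, 0, 0, 0], [0.2, 0, 9, 0, 0, 0], [0.2, 0, 9.4, 0, 0, 0], [0.2, 0, 9.6, 0, 0, 0], [0.2, 0, 9.7, 0, 0, 0]]}}

```text
clock: 6.3
eef_pos: [509.4, 168.4, 84.0]
tool_rot: [3.14, -0.001, 1.525]
force: [-0.4, -0.1, -2.3]
width: 22.6
```

Call:
{"api": "move_arm", "payload": {"increments": [[0, 0, 0.1, 0, 0, 0], [0, 0, 0.2, 0, 0, 0], [0, 0, 0.3, 0, 0, 0], [0, 0, 0.3, 0, 0, 0]]}}

```text
clock: 6.7
eef_pos: [509.1, 168.7, 81.2]
tool_rot: [3.141, -0.001, 1.526]
force: [-1.2, 0.9, 5.7]
width: 22.5
```

Call:
{"api": "move_arm", "payload": {"increments": [[0, 0, 0, 0, 0, 0], [0, 0, 0, 0, 0, 0], [0, 0, 0, 0, 0, 0], [0, 0, 0, 0, 0, 0]], "grip": 0.2}}

```text
clock: 7.1
eef_pos: [508.7, 168.4, 80.3]
tool_rot: [-3.142, -0.0, 1.525]
force: [-0.0, -0.5, -0.1]
width: 51.4
```

Call:
{"api": "move_arm", "payload": {"increments": [[0, 0, -2, 0, 0, 0], [0, 0, -6, 0, 0, 0], [0, 0, -9, 0, 0, 0], [0, 0, -10, 0, 0, 0], [0, 0, -10, 0, 0, 0], [0, 0, -10, 0, 0, 0], [0, 0, -10, 0, 0, 0]]}}

```text
clock: 7.8
eef_pos: [507.6, 168.1, 178.8]
tool_rot: [-3.139, 0.001, 1.525]
force: [0.8, -0.2, -0.3]
width: 51.0
```

```bash
python3 - <<'E'
from h import *
s=ctrl.read_state();T=T_tool(s);np.save('T4',T)
a=eyes.get_image("wrist")[:,:,::-1];cv2.imwrite('pics/w4raw.png',a)
b=eyes.get_image("scene")[:,:,::-1]
print(s['clock'],s['eef_pos'],s['tool_rot'],s['qpos'],s['force'],s['width'])
c=np.zeros((600,800,3),np.uint8)
c[:384,:512]=a
c[:300,512:]=cv2.resize(a[150:350,205:309],(0,0),fx=2.7,fy=2.7)[:300,:288][:, :288] if 0 else cv2.resize(a[170:280,205:310],(288,300),interpolation=cv2.INTER_CUBIC)
c[384:600,:540]=cv2.resize(b[160:220,290:440],(540,216),interpolation=cv2.INTER_CUBIC)
cv2.imwrite("pics/w4.png",c)
E
```

```text
7.8 [507.609 168.15  178.806] [-3.139  0.001  1.525] [-0.622  0.562  0.375  1.9   -0.294  0.736 -0.124] [ 0.787 -0.242 -0.342] 50.97661326338337
```

View pics/w4.png

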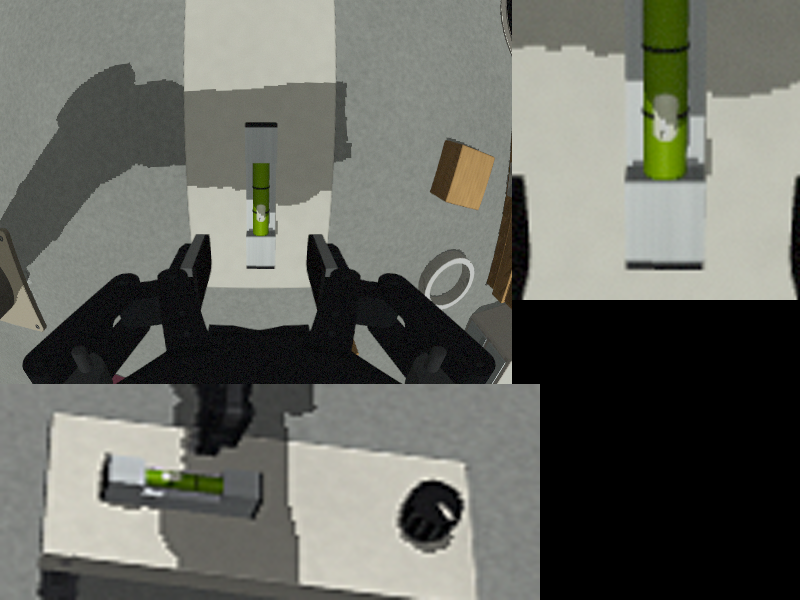

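The level lies flat along the shelf, and the bubble is about 10 mm towards the hinge, so about 1.0 rad is needed. In the scene crop the knob is at (430,510). I take a closer look at it.

Call:
{"api": "move_arm", "payload": {"increments": [[4, 0, 0, 0, 0, 0], [8, 0, 0, 0, 0, 0], [12, 0, 0, 0, 0, 0], [13.5, 0, 0, 0, 0, 0], [13.5, 0, 0, 0, 0, 0], [13.5, 0, 0, 0, 0, 0]], "grip": 1}}

```text
clock: 8.5
eef_pos: [514.6, 301.5, 179.6]
tool_rot: [-3.141, 0.002, 1.524]
force: [0.5, -0.5, -0.2]
width: 85.2
```

```bash
python3 - <<'E'
from h import *
s=ctrl.read_state();T=T_tool(s);np.save('T5',T)
a=eyes.get_image("wrist")[:,:,::-1];cv2.imwrite('pics/w5raw.png',a)
print(s['clock'],s['eef_pos'],s['tool_rot'],s['qpos'],s['force'],s['width'])
cv2.imwrite("pics/w5.png",cv2.resize(a,(800,600),interpolation=cv2.INTER_CUBIC))
E
```

```text
8.5 [514.601 301.469 179.583] [-3.141  0.002  1.524] [-0.817  0.642  0.386  1.732 -0.308  0.83  -0.337] [ 0.493 -0.453 -0.224] 85.20644389019785
```

View pics/w5.png

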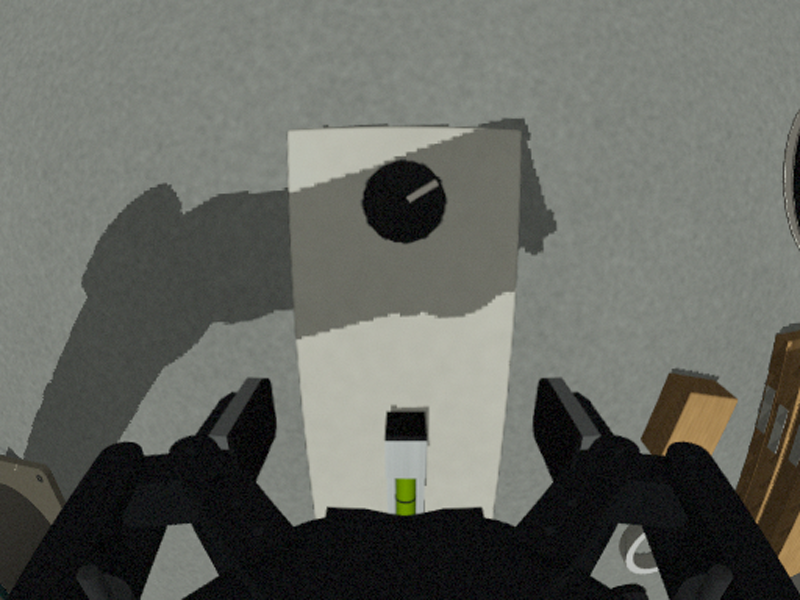

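The knob is at (404,201) in the wrist picture, with a radius of about 41 px.

```bash
python3 - <<'E'
from h import *
T=np.load('T5.npy');k=.64
p=atz('wrist',404*k,201*k,103,T)
l,r=atz('wrist',363*k,201*k,103,T),atz('wrist',446*k,201*k,103,T)
print(p,np.linalg.norm(l-r))
Tn=T_tool(ctrl.read_state())
print('inc',inc((p[0],p[1],72.5),np.arctan2(Tn[1,1],Tn[0,1]),Tn))
E
```

```text
[516.879 359.01  103.   ] 39.110860321329476
inc [ 5.857 -0.076 10.727 -0.036  0.125  0.   ]
```

Call:
{"api": "move_arm", "payload": {"increments": [[3, 0, 2, 0, 0, 0], [5.9, -0.1, 4, 0, 0, 0], [5.9, -0.1, 7, 0, 0, 0], [5.9, -0.1, 9, 0, 0, 0], [5.9, -0.1, 10.3, 0, 0, 0], [5.9, -0.1, 10.6, 0, 0, 0], [5.9, -0.1, 10.6, 0, 0, 0], [5.9, -0.1, 10.6, 0, 0, 0]]}}

```text
clock: 9.35
eef_pos: [517.5, 362.0, 75.5]
tool_rot: [3.14, -0.001, 1.524]
force: [-0.4, 0.2, -0.0]
width: 85.4
```

Call:
{"api": "move_arm", "payload": {"increments": [[0, 0, 0, 0, 0, 0], [0, 0, 0, 0, 0, 0], [0, 0, 0, 0, 0, 0], [0, 0, 0, 0, 0, 0], [0, 0, 0, 0, 0, 0]], "grip": -1}}

```text
clock: 9.85
eef_pos: [517.1, 362.5, 75.1]
tool_rot: [3.14, -0.001, 1.525]
force: [0.6, -1.5, 6.2]
width: 38.2
```

Call:
{"api": "move_arm", "payload": {"increments": [[0, 0, -0.06, 0, 0, -4.5], [0, -0.03, -0.12, 0, 0, -9], [0, -0.05, -0.18, 0, 0, -13.5], [0, -0.06, -0.24, 0, 0, -18], [-0.02, -0.08, -0.3, 0, 0, -22.5], [-0.02, -0.09, -0.36, 0, 0, -27], [-0.03, -0.1, -0.42, 0, 0, -31.5], [-0.04, -0.12, -0.48, 0, 0, -36], [-0.05, -0.13, -0.54, 0, 0, -40.5], [-0.06, -0.14, -0.6, 0, 0, -45], [-0.07, -0.15, -0.66, 0, 0, -49.5], [-0.08, -0.16, -0.72, 0, 0, -54], [-0.08, -0.16, -0.72, 0, 0, -55], [-0.08, -0.16, -0.72, 0, 0, -55], [-0.08, -0.16, -0.72, 0, 0, -55]]}}

```text
clock: 11.35
eef_pos: [512.8, 359.8, 82.3]
tool_rot: [-3.137, -0.002, 2.484]
force: [-5.8, -4.8, 11.8]
width: 38.5
```

Call:
{"api": "move_arm", "payload": {"increments": [[0, 0, 0, 0, 0, 0], [0, 0, 0, 0, 0, 0], [0, 0, 0, 0, 0, 0], [0, 0, 0, 0, 0, 0]], "grip": 1}}

```text
clock: 11.75
eef_pos: [514.9, 361.7, 81.2]
tool_rot: [-3.142, -0.0, 2.486]
force: [0.4, 0.1, -0.5]
width: 85.7
```

```bash
python3 - <<'E'
from h import *
s=ctrl.read_state();T=T_tool(s)
print(s['clock'],s['eef_pos'],s['tool_rot'],s['qpos'],s['force'],s['width'])
up=s['eef_pos']+[0,0,100]
print(inc(up,np.arctan2(T[1,1],T[0,1]),T)); print(inc((509,168,180),np.radians(-2.6),T))
E
```

```text
11.75 [514.851 361.674  81.233] [-3.142 -0.     2.486] [-0.696  0.784  0.066  1.7   -0.076  0.66   0.325] [ 0.385  0.134 -0.461] 85.66624042679057
[  0.001  -0.    -10.     -0.001  -0.005  -0.   ]
[-11.35  -15.704  -9.877  -0.004  -0.004  55.009]
```

Call:
{"api": "move_arm", "payload": {"increments": [[0, 0, -4, 0, 0, 0], [0, 0, -8, 0, 0, 0], [-3, -4, -9.9, 0, 0, 8], [-6, -8, -9.9, 0, 0, 16], [-9, -12.4, -9.9, 0, 0, 24], [-11.4, -15.7, -9, 0, 0, 32], [-11.4, -15.7, -7.5, 0, 0, 40], [-11.4, -15.7, -7, 0, 0, 48], [-11.4, -15.7, -7, 0, 0, 55], [-11.4, -15.7, -7, 0, 0, 55], [-11.4, -15.7, -7, 0, 0, 55], [-11.4, -15.7, -7, 0, 0, 55], [-11.4, -15.7, -7, 0, 0, 55]]}}

```text
clock: 13.05
eef_pos: [509.5, 167.7, 151.6]
tool_rot: [3.141, -0.0, 1.527]
force: [0.1, 0.8, 0.8]
width: 85.1
```

```bash
python3 - <<'E'
from h import *
s=ctrl.read_state();T=T_tool(s);np.save('T6',T)
a=eyes.get_image("wrist")[:,:,::-1];cv2.imwrite('pics/w6raw.png',a)
b=eyes.get_image("scene")[:,:,::-1]
print(s['clock'],s['eef_pos'],s['tool_rot'],s['qpos'],s['force'],s['width'])
c=np.zeros((600,800,3),np.uint8)
c[:,:400]=cv2.resize(a[140:290,210:310],(400,600),interpolation=cv2.INTER_CUBIC)
c[:300,400:]=cv2.resize(b[150:225,290:440],(400,200),interpolation=cv2.INTER_CUBIC)[:300] if 0 else cv2.resize(a,(400,300))
c[300:500,400:]=cv2.resize(b[150:225,290:440],(400,200),interpolation=cv2.INTER_CUBIC)
cv2.imwrite("pics/w6.png",c)
E
```

```text
13.05 [509.452 167.662 151.65 ] [ 3.141 -0.     1.527] [-0.586  0.597  0.326  1.922 -0.296  0.668 -0.123] [0.106 0.771 0.791] 85.07340130966315
```

View pics/w6.png

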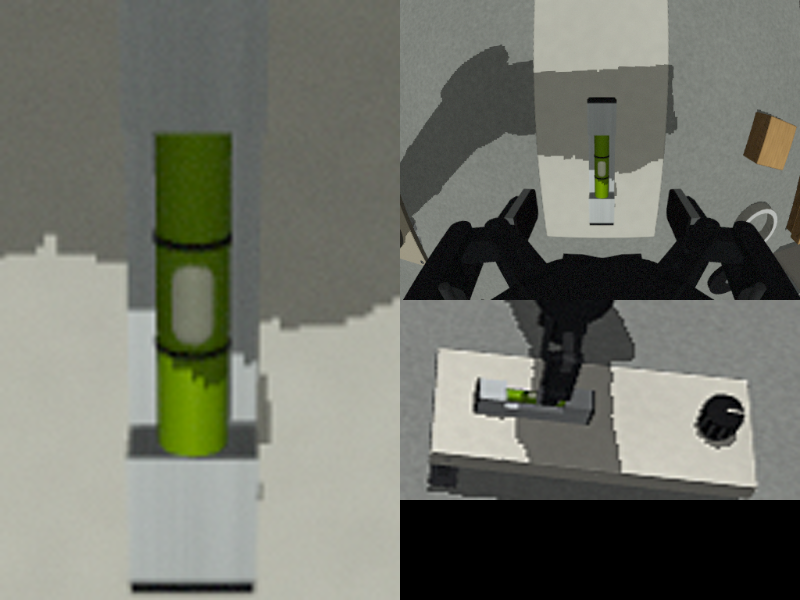

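The bubble is now just on the hinge side, at about 305 against a line middle of 296–300, so 1–1.8 mm off. I look straight down on it to remove the parallax.

Call:
{"api": "move_arm", "payload": {"increments": [[-3, 0, 0, 0, 0, 0], [-6, 0, 0, 0, 0, 0], [-7.5, 0, 0, 0, 0, 0], [-7.5, 0, 0, 0, 0, 0], [-7.5, 0, 0, 0, 0, 0], [-7.5, 0, 0, 0, 0, 0]]}}

```text
clock: 13.75
eef_pos: [506.1, 94.5, 151.4]
tool_rot: [3.142, -0.001, 1.528]
force: [0.2, 0.5, 0.7]
width: 85.3
```

```bash
python3 - <<'E'
from h import *
s=ctrl.read_state();T=T_tool(s);np.save('T7',T)
a=eyes.get_image("wrist")[:,:,::-1];cv2.imwrite('pics/w7raw.png',a)
print(s['clock'],s['eef_pos'],s['tool_rot'])
# expected pixel column of level
c=cv2.cvtColor(a,cv2.COLOR_BGR2HSV)
m=((c[...,0]>28)&(c[...,0]<50)&(c[...,1]>150));ys,xs=np.nonzero(m[150:340,200:320]);print('green box',ys.min()+150,ys.max()+150,xs.min()+200,xs.max()+200)
x=int(np.median(xs))+200
for y in range(ys.min()+148,ys.max()+153):print(y,a[y,x-1:x+2].mean(0).round().astype(int),a[y,x-5:x+6].mean().round())
E
```

```text
13.75 [506.106  94.539 151.439] [ 3.142 -0.001  1.528]
green box 150 338 203 319
148 [ 5 85 60] 49.0
149 [ 0 84 59] 49.0
150 [ 5 88 63] 50.0
151 [ 3 85 59] 48.0
152 [ 7 87 61] 49.0
153 [73 92 83] 84.0
154 [104 107 103] 105.0
155 [104 108 103] 105.0
156 [105 108 104] 105.0
157 [104 106 101] 105.0
158 [105 107 103] 104.0
159 [104 105 101] 104.0
160 [103 105 100] 104.0
161 [104 107 101] 104.0
162 [103 106 102] 104.0
163 [104 106 102] 104.0
164 [102 106 101] 104.0
165 [105 107 102] 103.0
166 [103 106 101] 104.0
167 [101 104  99] 103.0
168 [104 105 100] 103.0
169 [102 104 100] 103.0
170 [103 106 101] 104.0
171 [102 103 100] 104.0
172 [104 105 101] 103.0
173 [102 104 100] 103.0
174 [102 104 100] 103.0
175 [102 105 100] 103.0
176 [102 104 100] 103.0
177 [102 105 100] 103.0
178 [102 106  99] 104.0
179 [101 104  99] 104.0
180 [102 104  99] 102.0
181 [102 102  99] 102.0
182 [101 102  99] 102.0
183 [100 102  97] 102.0
184 [102 105  99] 102.0
185 [100 102  97] 102.0
186 [102 104 100] 102.0
187 [101 103  98] 102.0
188 [101 103  99] 102.0
189 [102 103 100] 102.0
190 [102 103  98] 102.0
191 [101 10
[... 2740 characters left out ...]
6] 136.0
307 [132 139 135] 134.0
308 [132 138 133] 133.0
309 [105 111 108] 105.0
310 [74 78 75] 75.0
311 [74 78 76] 74.0
312 [38 57 69] 56.0
313 [32 52 72] 54.0
314 [45 72 93] 66.0
315 [37 62 80] 59.0
316 [33 52 68] 50.0
317 [30 53 68] 52.0
318 [34 54 69] 51.0
319 [30 52 67] 50.0
320 [31 53 69] 51.0
321 [26 50 65] 49.0
322 [31 50 66] 49.0
323 [31 52 68] 51.0
324 [35 54 70] 51.0
325 [32 54 70] 52.0
326 [29 52 67] 51.0
327 [32 55 68] 50.0
328 [34 55 69] 51.0
329 [28 47 60] 38.0
330 [17 14 18] 15.0
331 [16 15 12] 15.0
332 [16 12 15] 15.0
333 [10  5  6] 10.0
334 [13 12 12] 12.0
335 [17 14 17] 16.0
336 [10 11 11] 13.0
337 [14 13 16] 16.0
338 [17 16 16] 17.0
339 [15 16  9] 15.0
340 [15 12  8] 15.0
```

```bash
cat > prof.py <<'E'
from h import *
def prof(a,r0,r1,x):
    b=a[r0:r1,x-1:x+2].astype(float).mean(1)  # BGR
    blue=b[:,0];g=b[:,1]
    print('blue',r0,blue.round().astype(int).tolist());print('green',g.round().astype(int).tolist())
E
python3 - <<'E'
from prof import *
a=cv2.imread('pics/w7raw.png')
c=cv2.cvtColor(a,cv2.COLOR_BGR2HSV)
m=((c[...,0]>28)&(c[...,0]<50)&(c[...,1]>150));m[:, :235]=0;m[:,290:]=0;m[:40]=0;m[200:]=0
ys,xs=np.nonzero(m);print(ys.min(),ys.max(),xs.min(),xs.max())
prof(a,ys.min()-3,ys.max()+4,int(np.median(xs)))
E
```

```text
61 195 242 271
blue 58 [189, 178, 102, 27, 27, 24, 26, 27, 25, 22, 26, 25, 27, 23, 24, 28, 27, 25, 34, 27, 31, 23, 22, 11, 7, 5, 1, 9, 5, 7, 5, 4, 13, 12, 10, 4, 12, 7, 72, 106, 112, 114, 113, 112, 112, 113, 112, 112, 113, 111, 112, 112, 111, 110, 111, 112, 112, 111, 105, 98, 74, 33, 3, 9, 12, 16, 4, 3, 3, 4, 9, 1, 2, 12, 0, 0, 10, 4, 6, 11, 1, 6, 3, 6, 0, 0, 7, 5, 9, 11, 5, 0, 5, 3, 7, 73, 104, 104, 105, 104, 105, 104, 103, 104, 103, 104, 102, 105, 103, 101, 104, 102, 103, 102, 104, 102, 102, 102, 102, 102, 102, 101, 102, 102, 101, 100, 102, 100, 102, 101, 101, 102, 102, 101, 101, 92, 16, 16, 17, 43, 90]
green [193, 181, 166, 164, 164, 165, 164, 164, 164, 163, 165, 164, 165, 164, 165, 166, 166, 165, 166, 165, 166, 165, 137, 93, 91, 90, 87, 88, 87, 88, 87, 87, 21, 22, 63, 88, 90, 88, 110, 129, 133, 134, 132, 132, 132, 132, 132, 132, 132, 130, 134, 132, 132, 131, 131, 131, 132, 129, 124, 117, 104, 93, 86, 50, 16, 52, 86, 87, 87, 86, 89, 84, 86, 87, 84, 84, 87, 86, 88, 87, 86, 86, 85, 86, 84, 86, 88, 85, 88, 88, 85, 84, 88, 85, 87, 92, 107, 108, 108, 106, 107, 105, 105, 107, 106, 106, 106, 107, 106, 104, 105, 104, 106, 103, 105, 104, 104, 105, 104, 105, 106, 104, 104, 102, 102, 102, 105, 102, 104, 103, 103, 103, 103, 102, 104, 95, 18, 18, 17, 46, 98]
```

Overhead profile: the lines are at rows 90.8 and 122.0 (middle 106.4), and the bubble spans rows 95.9–118.5 (middle 107.2). It is therefore about 0.5 mm towards the hinge, well inside the lines. I shut the gripper and press on the level's bare hinge-side end, which keeps the bubble in view.

Call:
{"api": "move_arm", "payload": {"increments": [[1.5, 0, 0, 0, 0, 0], [2.9, 0, 0, 0, 0, 0], [2.9, 0, 1, 0, 0, 0], [2.9, 0, 2, 0, 0, 0], [2.9, 0, 3, 0, 0, 0], [2.9, 0, 3.6, 0, 0, 0], [2.9, 0, 3.8, 0, 0, 0], [2.9, 0, 3.8, 0, 0, 0]], "grip": -1}}

```text
clock: 14.6
eef_pos: [507.1, 121.0, 113.1]
tool_rot: [-3.141, 0.0, 1.524]
force: [-0.1, 0.4, -0.0]
width: 0.2
```

Call:
{"api": "move_arm", "payload": {"increments": [[0, 0, 0.1, 0, 0, 0], [0, 0, 0.2, 0, 0, 0], [0, 0, 0.3, 0, 0, 0], [0, 0, 0.4, 0, 0, 0], [0, 0, 0.4, 0, 0, 0]]}}

```text
clock: 15.1
eef_pos: [507.2, 121.7, 109.5]
tool_rot: [-3.141, -0.0, 1.525]
force: [0.2, -0.3, 0.2]
width: -0.2
```

Call:
{"api": "move_arm", "payload": {"increments": [[0.3, 0, 0, 0, 0, 0], [0.3, 0, 0.1, 0, 0, 0], [0.3, 0, 0.2, 0, 0, 0], [0.3, 0, 0.3, 0, 0, 0], [0.3, 0, 0.35, 0, 0, 0], [0.3, 0, 0.35, 0, 0, 0]]}}

```text
clock: 15.7
eef_pos: [507.3, 124.5, 105.9]
tool_rot: [-3.141, 0.0, 1.525]
force: [-0.1, 0.1, -0.1]
width: 0.1
```

Call:
{"api": "move_arm", "payload": {"increments": [[0, 0, 0.05, 0, 0, 0], [0, 0, 0.1, 0, 0, 0], [0, 0, 0.1, 0, 0, 0], [0, 0, 0.1, 0, 0, 0]]}}

```text
clock: 16.1
eef_pos: [507.5, 124.6, 105.1]
tool_rot: [3.141, -0.0, 1.525]
force: [0.2, -0.0, 1.2]
width: 0.1
```

Call:
{"api": "move_arm", "payload": {"increments": [[0, 0, 0.03, 0, 0, 0], [0, 0, 0.06, 0, 0, 0], [0, 0, 0.06, 0, 0, 0], [0, 0, 0.06, 0, 0, 0]]}}

```text
clock: 16.5
eef_pos: [507.5, 124.6, 105.0]
tool_rot: [3.141, -0.0, 1.525]
force: [-1.4, -0.3, 7.0]
width: -0.0
```

Call:
{"api": "move_arm", "payload": {"increments": [[0, 0, 0.02, 0, 0, 0], [0, 0, 0.04, 0, 0, 0], [0, 0, 0.04, 0, 0, 0], [0, 0, 0.04, 0, 0, 0], [0, 0, 0.04, 0, 0, 0], [0, 0, 0.04, 0, 0, 0], [0, 0, 0.04, 0, 0, 0], [0, 0, 0.04, 0, 0, 0]]}}

```text
clock: 17.3
eef_pos: [507.5, 124.6, 105.0]
tool_rot: [3.141, -0.001, 1.525]
force: [-2.9, -0.5, 11.0]
width: 0.0
```

```bash
python3 - <<'E'
from prof import *
s=ctrl.read_state();T=T_tool(s)
a=eyes.get_image("wrist")[:,:,::-1];cv2.imwrite('pics/w8raw.png',a)
t=eyes.get_image("top")[:,:,::-1]
print(s['clock'],s['eef_pos'],s['tool_rot'],s['force'])
c=np.zeros((600,800,3),np.uint8)
c[:300,:400]=cv2.resize(a,(400,300))
c[:,400:]=cv2.resize(a[120:270,205:305],(400,600),interpolation=cv2.INTER_CUBIC)
c[300:,:400]=cv2.resize(t[150:258,75:380],(400,300))
cv2.imwrite("pics/w8.png",c)
h=cv2.cvtColor(a,cv2.COLOR_BGR2HSV)
m=((h[...,0]>28)&(h[...,0]<50)&(h[...,1]>150));m[:, :235]=0;m[:,290:]=0;m[300:]=0
ys,xs=np.nonzero(m);print(ys.min(),ys.max(),xs.min(),xs.max());prof(a,ys.min()-2,ys.max()+3,int(np.median(xs)))
E
```

```text
17.3 [507.507 124.568 104.968] [ 3.141 -0.001  1.525] [-2.88  -0.493 10.956]
108 299 236 288
blue 106 [113, 65, 10, 5, 12, 11, 2, 2, 8, 3, 4, 6, 7, 5, 7, 6, 1, 6, 1, 6, 10, 6, 9, 5, 9, 4, 5, 4, 1, 3, 4, 5, 9, 6, 4, 8, 11, 4, 2, 5, 5, 18, 18, 19, 13, 0, 13, 6, 5, 85, 118, 122, 125, 123, 121, 118, 120, 117, 119, 119, 117, 119, 118, 118, 117, 117, 118, 117, 119, 119, 118, 118, 119, 117, 113, 107, 100, 70, 4, 3, 8, 15, 14, 14, 12, 5, 8, 4, 10, 4, 1, 6, 0, 8, 2, 4, 3, 2, 7, 8, 2, 6, 8, 2, 3, 2, 6, 3, 1, 3, 2, 0, 4, 4, 1, 1, 5, 8, 49, 95, 111, 110, 108, 110, 112, 95, 47, 16, 14, 8, 12, 13, 10, 12, 18, 12, 16, 17, 17, 15, 11, 11, 14, 15, 14, 18, 18, 20, 13, 16, 13, 14, 15, 15, 11, 8, 11, 16, 18, 15, 24, 24, 24, 22, 26, 26, 26, 22, 26, 24, 24, 18, 20, 23, 26, 19, 22, 20, 28, 18, 22, 23, 24, 25, 25, 22, 22, 24, 19, 20, 22, 23, 23, 24, 25, 24]
green [116, 103, 94, 93, 95, 94, 94, 92, 93, 92, 92, 94, 94, 93, 93, 92, 93, 93, 92, 94, 94, 92, 93, 92, 94, 93, 93, 92, 92, 92, 94, 93, 95, 93, 91, 94, 93, 91, 91, 92, 93, 41, 16, 17, 91, 91, 94, 92, 91, 123, 139, 142, 145, 144, 141, 140, 140, 138, 139, 139, 137, 140, 139, 139, 139, 137, 140, 139, 139, 139, 139, 139, 139, 137, 134, 127, 122, 107, 91, 87, 65, 17, 17, 56, 91, 92, 93, 93, 92, 91, 90, 92, 90, 92, 90, 92, 91, 90, 91, 91, 91, 90, 92, 92, 91, 90, 92, 91, 89, 91, 91, 90, 90, 91, 89, 90, 91, 92, 91, 97, 113, 113, 112, 112, 112, 96, 49, 17, 14, 13, 11, 12, 10, 9, 21, 10, 16, 14, 11, 14, 10, 13, 7, 12, 13, 15, 14, 18, 12, 15, 9, 16, 13, 13, 12, 9, 13, 12, 19, 16, 23, 26, 23, 20, 25, 27, 23, 22, 22, 23, 22, 19, 23, 21, 26, 20, 19, 20, 23, 17, 20, 18, 23, 26, 25, 25, 21, 25, 24, 24, 21, 23, 24, 21, 22, 25]
```

View pics/w8.png

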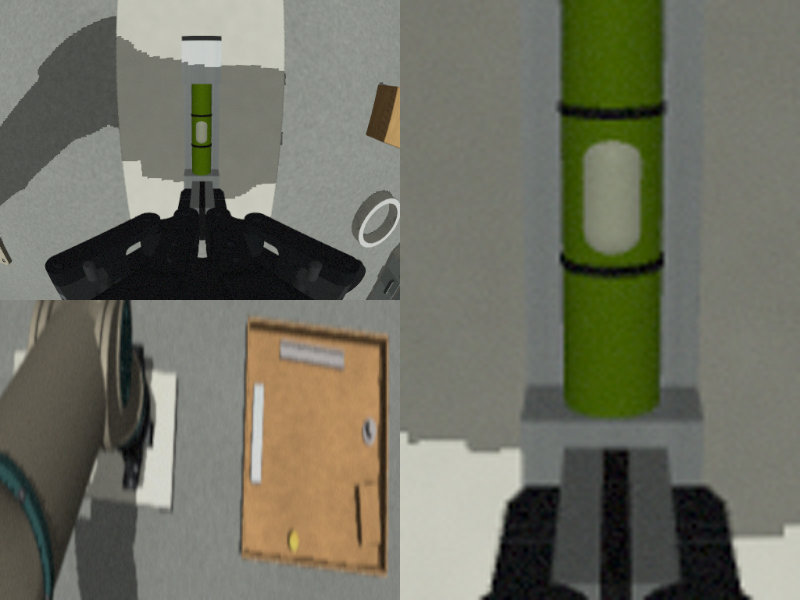

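The pressed view shows the bubble well inside the two lines: bubble middle at row 169.0, line middle at 167.8, so about 0.6 mm off. Pressing did not shift it, and the tray's other contents look undisturbed. I check that the force is steady, then hand in.

Call:
{"api": "move_arm", "payload": {"increments": [[0, 0, 0, 0, 0, 0], [0, 0, 0, 0, 0, 0], [0, 0, 0, 0, 0, 0], [0, 0, 0, 0, 0, 0], [0, 0, 0, 0, 0, 0]]}}

```text
clock: 17.9
eef_pos: [507.5, 124.6, 105.0]
tool_rot: [3.141, -0.001, 1.525]
force: [-2.3, -1.3, 10.4]
width: -0.1
```

```bash
python3 -c "
from cell import ctrl
print(ctrl.finish_job())"
```

```text
the job is handed in; nothing more can be done
None
```

I took the level from the tray, laid it along the shelf within a few mm of the seat and let go. I then turned the knob 0.96 rad counter-clockwise. The job was handed in at about 18 s, with the shut fingers still pressing on the level's hinge-side end.

- **Force:** the last reading was a steady 10.4 N downward, with about 2.5 N sideways.
- **Bubble:** the last wrist picture, taken while pressing, put it about 0.6 mm towards the hinge from the middle of the lines and clear of both. A picture from above before pressing gave 0.5 mm. An earlier oblique view read 1–1.8 mm, which I put down to the viewing angle. I left the remaining half millimetre rather than turn the knob again.
- **Bubble length:** it measured about 14.4 mm against the 17 mm given; I did not explain the difference.
- **Other things:** the last top picture showed the rest of the tray's contents apparently in place. The arm hid the knob end of the shelf and that picture was cropped, so I did not check everything on the table again.

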